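Dock the card reader under the low charging bridge

ROBOT

A 6-joint arm with a two-finger parallel gripper is mounted at the origin on the work surface; the furniture and walls round the work are solid. World frame = base frame: x ahead of the robot, y to its left, z up, the work surface at z = 0. Lengths are in mm, angles in rad, forces in N, time in s.
With the tool pointing down it reaches from about 325 to 775 mm from the base axis. Payload 5.5 kg.
Tool frame: the origin (TCP) lies on the mounting face of the last link; the fingertips stand 173 mm ahead of it and the grasp point (between the pads) lies 155 mm ahead of it; z points along the fingers, x is the direction in which the jaws open and shut, and the axes are right-handed (so a half turn about z gives the same grasp; the last joint's range is limited). The gripper opens to 85 mm and grips with 20 to 120 N. Pads are 22 mm wide; open, the fingers measure 114 mm over their backs; the gripper's body (76 mm by 85 mm) begins 54 mm behind the grasp point. The pads swing forward as they close: fully open they stand 13 mm farther back than shut.
Start: joints at [-1.376, 0.091, 1.231, -0, 1.82, -0.057], TCP at [149.488, -581.095, 404.675] pointing down, gripper open.
Joint ranges: [-2.87, 2.87], [-0.86, 2.18], [0.17, 2.46], [-1.51, 4.65], [0.06, 2.69], [-2.65, 2.65]. Speed limits (rad/s): [2.57, 2.57, 3.01, 3.14, 3.14, 3.14].

INTERFACE

Orientations are given as a 3x3 rotation matrix whose columns are the frame's x, y, z axes.
In Python, from cell import ctrl gives the robot as it stands. The module is installed in compiled form; this text tells all that it offers.
- The arm moves only by the tool apply_moves, never from a script. Its argument "series" is a list of rows, each an object with "slide": the shift along the tool's x, y, z in m, a list of three; "turn": the turn, a rotation vector about the tool's x, y, z in rad, a list of three; "jaw": the finger opening in m, from 0 to 0.0854. A call has 1 to 12 rows; each row is the pose to reach, as a shift and turn from the pose measured when the call began, along the tool's axes at that moment; what a row does not reach only later rows make up. A row lasts 1/12 s, in which the tool goes at most 41.7 mm and 7.16 degrees, less where a joint would pass 70% of its speed; a pose out of reach is approached as far as the arm can. A call with a gripper value outside its range is refused whole. The fingers move at their own pace and stop on an object; the grip force is fixed at half the most. Time passes only in rows, so rows that repeat a pose let the fingers close. It gives the time, the measured TCP pose, the force and the opening at its end, in the units of the state.
- ctrl.state(): the state, without advancing time (a new reading comes with each control period).
- ctrl.capture(name): name is "scene" or "top"; returns (picture, depth): 384x512x3 uint8, red, green, blue; 384x512 float32, mm along the optical axis (not along the pixel's ray), 0 where there is no reading.
- ctrl.camera_model(name): a dict with "intrinsics" (3x3 intrinsics, pixels), "dist_coeffs" ([k1, k2, p1, p2, k3] as OpenCV has them; the pictures are not rectified), "world_to_cam" (4x4, takes a point from world to camera coordinates). Camera axes: x right, y up, looking along -z (the intrinsics and any distortion apply to the point x, -y, -z); pixel columns grow to the right and rows downward; lengths in mm; the calibration is good to about 2 mm. A picture is of the moment at which its call begins. camera_model takes no time and is no camera call.
- ctrl.job_done(): hands the job in, once; it reports no verdict.
The state is a dict: "clock": time; "joints": joint angles; "dq": joint speeds; "effort": joint torques, N m; "eef_pos": TCP position; "orientation": TCP orientation; "force": force on the tool from outside, world axes, zero at the start; "moment": the same for the moment, N m; "width": opening from 0.0 (shut) to 1.0 (fully open).
Only numpy, scipy, OpenCV 4.12 (cv2) and the standard library are available. Lean on these libraries where they do the work, as an engineer would, in place of code of your own. Each camera call takes 0.05 s, during which the arm holds its last target.

TASK

Put the white card reader away for charging: bring it to the open mouth of the low grey dock, lying flat on the counter, and slide it in under the roof. Somewhere inside, out of sight, it meets a stiff contact plate; keep pushing gently until the plate has gone in about half of its 10 mm travel, never ramming it to its end, then let go and leave the reader there. Do not force the reader against the dock, and leave the other things on the counter where they are.

Things in the scene. Friction and masses are not known exactly. Their poses are not given: they have to be found in the camera images.
- card_reader: small white square card reader, 68 x 68 mm and 14 mm thick, with well rounded corners, about 90 g (varies), loose, lying flat on the counter. Origin at the centre of its underside, z up, x and y parallel to its sides. All four sides are alike for this job: any of them may go in first.
- dock: grey plastic charging dock fixed to the counter, 100 mm wide (its x), 92 mm long (its y), 28 mm high, dark inlay on its roof; place and yaw vary. A straight tunnel without floor runs into it: 72 mm wide, 17 mm headroom, walls 14 mm thick, closed 82 mm in. Origin on the counter at the middle of the tunnel mouth; its -y axis points straight into the tunnel, z up.
- contacts (a joint): how far (m) the 56 mm wide black contact plate inside the tunnel is pushed in: 0 at the start, 0.010 at its hard end. It waits square across the tunnel, unseen, 30 to 50 mm in from the mouth (varies). It resists with a steady 5 to 7 N and stays where it is left; the reader then still sticks out by 10 mm or more. Sliding the reader on the counter takes under 1.5 N.
- jam_jar: bystander: glass jam jar with a yellow lid, 62 mm wide, 85 mm high, loose, near the far left corner. Origin at the centre of its underside.
- bell: bystander: silver service bell, 83 mm wide, 62 mm high, loose, far right corner. Origin at the centre of its underside.
- tongs: bystander: steel bread tongs, 222 mm long, 45 mm wide, 18 mm high, loose, lying along the far edge. Origin at the centre of its underside.

How it is judged (in metres and radians):
On the way, in this order (a step that is already met when the one before it is completed fails the run):
1. the reader's front edge is at least 15 mm inside the tunnel, flat and in line, before the plate has moved (y of card_reader in the frame of dock below 0.019 m and x of card_reader in the frame of dock between -0.005 and 0.005 m and angle between card_reader's own z axis and vertical below 0.1 rad and value of joint contacts below 0.001 m), for 0.05 s.
2. the reader has pushed the contact plate in at least 3 mm (value of joint contacts above 0.003 m and y of card_reader in the frame of dock below 0.004 m), for 0.2 s.
At the end, for the whole second after the job is handed in: The card reader lies flat and still on the counter under the dock's roof, its front edge at least 30 mm inside and within 5 mm of the tunnel's middle line; the contact plate has been pushed in between 3 and 7 mm (all of step 2 and value of joint contacts below 0.007 m and x of card_reader in the frame of dock between -0.005 and 0.005 m and height (world z) of card_reader below 0.003 m and angle between card_reader's own z axis and vertical below 0.06 rad and linear speed of card_reader below 0.01 m/s); the robot touches nothing.
It fails at once if the contact plate is rammed to its end (more than 9 mm of its 10 mm) (value of joint contacts above 0.009 m).
It fails at once if the reader is forced against the dock with more than 15 N (contact force between card_reader and dock above 15 N).
It fails at once if the robot presses on the dock with more than 15 N (contact force between any of the fingers, the arm and dock above 15 N).
It fails at once if the jam jar, bell or tongs is moved by more than 25 mm (distance of any of jam_jar, bell, tongs from where it was at the start of the episode above 0.025 m).
It also fails if it takes over 51 s, if anything falls off the work surface, if the arm or the gripper's body presses on something with over 40 N, if the wrist force passes 120 N, or if a joint passes its speed limit or range.

## Working session

There is one attempt and no reset: what is moved stays moved. The work goes in short steps, Python scripts to look and compute and a tool call to move; the robot and the scene stay as the last step left them, time stands still between calls to the robot, and variables do not carry over. Pictures are saved under pics/ and viewed, and the job is handed in when it is done.

Besides the shell and the picture viewer there is one more tool, called after "Request:" as name(argument=value, ...) on one line, values as JSON. apply_moves: Moves the arm, as the interface text tells. Its arguments: {"type":"object","properties":{"series":{"type":"array","items":{"type":"object","properties":{"slide":{"type":"array","items":{"type":"number"}},"turn":{"type":"array","items":{"type":"number"}},"jaw":{"type":"number"}}}}},"required":["series"]}

```bash
mkdir -p pics; cat > h.py <<'E'
import numpy as np, cv2
from cell import ctrl
def cap(n,tag):
    p,d=ctrl.capture(n); cv2.imwrite(f'pics/{tag}.png',p[:,:,::-1]); np.save(f'pics/{tag}.npy',d); return p,d
def ray(n,uv):
    m=ctrl.camera_model(n);K=np.array(m['intrinsics']);D=np.array(m['dist_coeffs']);T=np.array(m['world_to_cam'])
    q=cv2.undistortPoints(np.array(uv,float).reshape(-1,1,2),K,D).reshape(-1,2)
    c=np.c_[q[:,0],-q[:,1],-np.ones(len(q))]
    R=T[:3,:3]; return -R.T@T[:3,3], c@R
def onz(n,uv,z):
    o,d=ray(n,uv); return o+d*((z-o[2])/d[:,2])[:,None]
def proj(n,P):
    m=ctrl.camera_model(n);K=np.array(m['intrinsics']);D=np.array(m['dist_coeffs']);T=np.array(m['world_to_cam'])
    c=np.atleast_2d(P)@T[:3,:3].T+T[:3,3]; c=c*[1,-1,-1]
    return cv2.projectPoints(c,np.zeros(3),np.zeros(3),K,D)[0].reshape(-1,2)
E
python3 - <<'E'
from h import *
for n in('scene','top'):
    cap(n,n+'0'); m=ctrl.camera_model(n); print(n,np.round(m['intrinsics'],1).tolist(),m['dist_coeffs'],np.round(ray(n,[[256,192]])[0]))
s=ctrl.state()
for k in s: print(k,np.round(s[k],3).tolist())
E
```

```text
scene [[432.4, 0.0, 258.2], [0.0, 432.4, 190.0], [0.0, 0.0, 1.0]] [-0.07000116  0.          0.          0.          0.        ] [-83. 900. 489.]
top [[462.8, 0.0, 254.7], [0.0, 462.8, 196.1], [0.0, 0.0, 1.0]] [-0.1805384  0.         0.         0.         0.       ] [ 435.   23. 1045.]
clock 0.1
joints [-1.376, 0.092, 1.232, -0.0, 1.82, -0.057]
dq [-0.001, -0.0, -0.004, 0.0, -0.001, 0.001]
effort [0.003, -46.022, -41.922, 0.0, 0.011, 0.0]
eef_pos [149.491, -581.141, 403.612]
orientation [[0.249, -0.968, -0.0], [-0.968, -0.249, 0.002], [-0.002, -0.0, -1.0]]
force [0.081, 0.036, 0.773]
moment [0.007, -0.018, 0.003]
width 1.002
```

View pics/scene0.png

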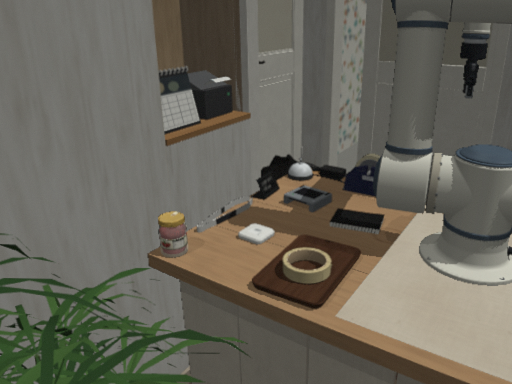

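View pics/top0.png

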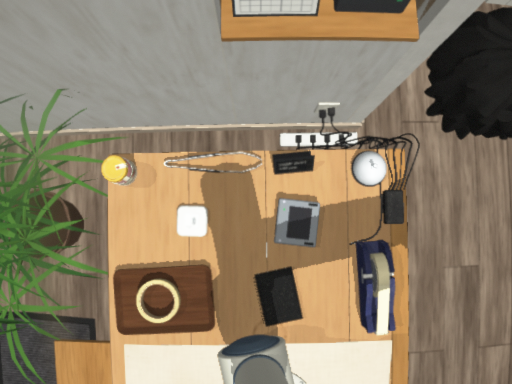

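```bash
python3 - <<'E'
from h import *
a=cv2.imread('pics/top0.png'); b=cv2.imread('pics/scene0.png')
c=cv2.resize(a[190:260,165:335],None,fx=4.5,fy=4.5,interpolation=cv2.INTER_CUBIC)
cv2.imwrite('pics/c1.png',c)
cv2.imwrite('pics/c2.png',cv2.resize(b[170:250,230:350],None,fx=6,fy=6,interpolation=cv2.INTER_CUBIC))
d=np.load('pics/top0.npy')
print(np.round(d[195:250:4,268:328:4]))
E
```

```text
[[1048. 1044. 1046. 1044. 1048. 1045. 1040. 1044. 1044. 1043. 1045. 1047.
  1047. 1044. 1044.]
 [1047. 1045. 1044. 1016. 1016. 1021. 1042. 1047. 1043. 1046. 1047. 1043.
  1043. 1043. 1043.]
 [1046. 1047. 1044. 1013. 1017. 1015. 1020. 1017. 1017. 1017. 1012. 1015.
  1017. 1042. 1044.]
 [1044. 1044. 1040. 1017. 1016. 1014. 1014. 1014. 1017. 1014. 1014. 1013.
  1015. 1048. 1044.]
 [1041. 1044. 1044. 1015. 1016. 1016. 1015. 1017. 1015. 1016. 1011. 1012.
  1017. 1044. 1042.]
 [1046. 1039. 1020. 1016. 1016. 1014. 1010. 1010. 1015. 1012. 1014. 1013.
  1013. 1042. 1044.]
 [1041. 1043. 1016. 1012. 1018. 1013. 1012. 1010. 1014. 1012. 1014. 1013.
  1014. 1044. 1042.]
 [1045. 1038. 1015. 1008. 1014. 1012. 1012. 1014. 1013. 1013. 1013. 1012.
  1017. 1040. 1044.]
 [1041. 1042. 1011. 1015. 1012. 1012. 1009. 1013. 1010. 1011. 1010. 1013.
  1014. 1040. 1040.]
 [1043. 1037. 1014. 1011. 1011. 1012. 1016. 1013. 1014. 1012. 1013. 1012.
  1012. 1041. 1042.]
 [1042. 1041. 1014. 1015. 1012. 1010. 1015. 1013. 1008. 1012. 1012. 1012.
  1013. 1039. 1040.]
 [1040. 1040. 1012. 1011. 1012. 1012. 1011. 1010. 1013. 1012. 1010. 1014.
  1041.    0. 1040.]
 [1036. 1042. 1014. 1011. 1010. 1006. 1012. 1011. 1010. 1009. 1009. 1009.
  1036. 1038. 1040.]
 [1038. 1037. 1040. 1039. 1038. 1038. 1041. 1038. 1039. 1039. 1036. 1041.
  1039. 1039. 1039.]]
```

View pics/c1.png

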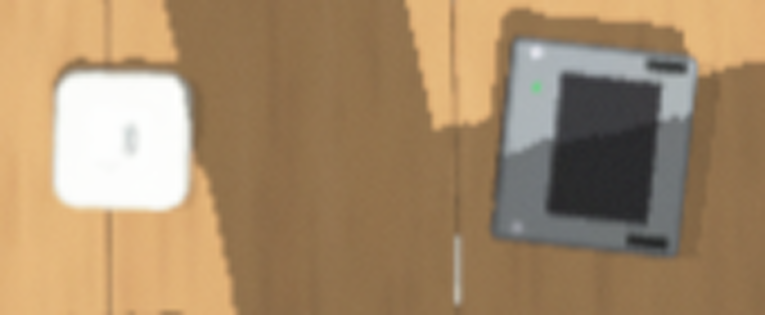

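View pics/c2.png

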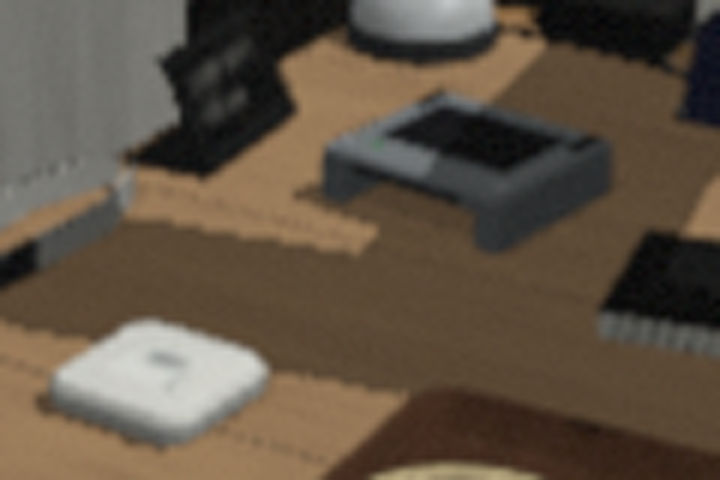

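```bash
python3 - <<'E'
from h import *
from scipy.optimize import least_squares
def uv(c): return (np.array(c,float)+.5)/4.5-.5+[165,190]
W=onz('top',uv([[513,38],[697,60],[680,255],[492,236]]),28)
print(np.round(W,1)); 
# rigid fit: dock frame corners: TL: mouth,far x ; dock y axis ~ +Y world, x axis = y cross z -> +x world
L=np.array([[50,0],[50,-92],[-50,-92],[-50,0]])
f=lambda p:(L@np.array([[np.cos(p[2]),np.sin(p[2])],[-np.sin(p[2]),np.cos(p[2])]])+p[:2]-W[:,:2]).ravel()
r=least_squares(f,[500,-50,0]);print('dock',r.x,np.round(r.fun,1))
# reader
img=cv2.imread('pics/top0.png'); m=(img[190:250,170:215].min(2)>200).astype(np.uint8)
n,l,s,c=cv2.connectedComponentsWithStats(m);i=1+np.argmax(s[1:,4]);print(s[i],c[i])
ct=max(cv2.findContours((l==i).astype(np.uint8),0,cv2.CHAIN_APPROX_NONE)[0],key=len).reshape(-1,2)+[170,190]
P=onz('top',ct,12)[:,:2].astype(np.float32);print(cv2.minAreaRect(P),P.min(0),P.max(0))
print('centroid',onz('top',[c[i]+[170,190]],14))
# depth-based cross-check for dock roof
d=np.load('pics/top0.npy');
for nme in ['top','scene']:
    d=np.load(f'pics/{nme}0.npy');v,u=np.mgrid[:384,:512];ok=d>0
    o,rr=ray(nme,np.c_[u[ok],v[ok]]);X=o+rr*d[ok][:,None]
    k=(X[:,2]>20)&(X[:,2]<36)&(X[:,0]>400)&(X[:,0]<620)&(X[:,1]>-170)&(X[:,1]<0)
    print(nme,k.sum(),cv2.minAreaRect(X[k,:2].astype(np.float32)),np.median(X[k],0))
    k=(X[:,2]>8)&(X[:,2]<22)&(X[:,0]>400)&(X[:,0]<620)&(X[:,1]>80)&(X[:,1]<230)
    print(k.sum(),X[k].mean(0),cv2.minAreaRect(X[k,:2].astype(np.float32)))
    for nm,b in dict(cnt=(440,520,30,60)).items():
        k=(X[:,0]>b[0])&(X[:,0]<b[1])&(X[:,1]>b[2])&(X[:,1]<b[3]);print('counter z',np.median(X[k,2]))
E
```

```text
[[ 488.4  -25.2   28. ]
 [ 475.9 -115.3   28. ]
 [ 380.8 -104.8   28. ]
 [ 392.   -13.1   28. ]]
dock [ 4.39901622e+02 -1.89569031e+01 -1.23076272e-01] [ 1.2  0.1  2.3 -1.1 -1.8  0.7 -1.7  0.3]
[  7  16  30  31 836] [21.48564593 31.05143541]
((441.3270568847656, 169.8904266357422), (65.52368927001953, 67.09930419921875), 89.03978729248047) [407.47147 137.03528] [475.19565 202.86873]
centroid [[441.1439522  169.56029655  14.        ]]
top 1778 ((482.1919860839844, -64.74131774902344), (99.67153930664062, 164.68731689453125), 88.98897552490234) [445.97616536 -62.12484993  29.43607559]
1102 [470.92202493 165.74767371  15.38398554] ((500.1695251464844, 144.46275329589844), (179.52993774414062, 150.30418395996094), 7.6844401359558105)
counter z 1.2301298142415362
scene 533 ((481.6759948730469, -64.40419006347656), (99.5273666381836, 165.12234497070312), 88.5802230834961) [448.23611407 -51.08952932  30.09469058]
796 [492.42360207 166.87060996  14.63454561] ((496.8747253417969, 148.10655212402344), (181.96482849121094, 150.045166015625), 4.849005222320557)
counter z 1.9677243250489767
```

```bash
cat >> h.py <<'E'
from scipy.spatial.transform import Rotation as Ro
def go(p,yaw):
    "tool x at world angle yaw, z down"
    s=ctrl.state();R=np.array(s['orientation']);c,n=np.cos(yaw),np.sin(yaw)
    G=np.array([[c,n,0],[n,-c,0],[0,0,-1.]])
    print('slide m',np.round(R.T@(np.array(p)-s['eef_pos'])/1000,4).tolist(),'turn',np.round(Ro.from_matrix(R.T@G).as_rotvec(),4).tolist())
def st():
    s=ctrl.state();R=np.array(s['orientation']);print('t',round(s['clock'],2),'p',np.round(s['eef_pos'],1),'yaw',round(np.arctan2(R[1,0],R[0,0]),4),'tilt',np.round(R[:2,2],4),'F',np.round(s['force'],1),'w',round(s['width']*85.4,1))
E
python3 -c "
from h import *
go([480,-200,330],-.6);go([441,184,300],0)"
```

```text
slide m [-0.2866, -0.415, 0.0742] turn [-0.0007, 0.0017, -0.719]
slide m [-0.6682, -0.4729, 0.1049] turn [-0.0013, 0.0015, -1.319]
```

Request:
apply_moves(series=[{"slide":[-0.287,-0.415,0.074],"turn":[0,0.0017,-0.719],"jaw":0.085},{"slide":[-0.287,-0.415,0.074],"turn":[0,0.0017,-0.719],"jaw":0.085},{"slide":[-0.287,-0.415,0.074],"turn":[0,0.0017,-0.719],"jaw":0.085},{"slide":[-0.287,-0.415,0.074],"turn":[0,0.0017,-0.719],"jaw":0.085},{"slide":[-0.287,-0.415,0.074],"turn":[0,0.0017,-0.719],"jaw":0.085},{"slide":[-0.287,-0.415,0.074],"turn":[0,0.0017,-0.719],"jaw":0.085},{"slide":[-0.287,-0.415,0.074],"turn":[0,0.0017,-0.719],"jaw":0.085},{"slide":[-0.287,-0.415,0.074],"turn":[0,0.0017,-0.719],"jaw":0.085},{"slide":[-0.287,-0.415,0.074],"turn":[0,0.0017,-0.719],"jaw":0.085},{"slide":[-0.287,-0.415,0.074],"turn":[0,0.0017,-0.719],"jaw":0.085},{"slide":[-0.287,-0.415,0.074],"turn":[0,0.0017,-0.719],"jaw":0.085},{"slide":[-0.287,-0.415,0.074],"turn":[0,0.0017,-0.719],"jaw":0.085}])

```text
clock: 1.1
eef_pos: [474.2, -205.3, 331.1]
orientation: [[0.825, -0.565, 0.0], [-0.565, -0.825, 0.0], [0.0, -0.001, -1.0]]
force: [-0.3, -0.3, -0.8]
width: 0.997
```

```bash
python3 -c "
from h import *
st();go([441,184,240],0)"
```

```text
t 1.1 p [ 474.2 -205.3  331.1] yaw -0.5999 tilt [0.0003 0.0004] F [-0.3 -0.3 -0.8] w 85.2
slide m [-0.2472, -0.3025, 0.0913] turn [-0.0005, -0.0002, -0.5999]
```

Request:
apply_moves(series=[{"slide":[-0.247,-0.3025,0.091],"turn":[0,0,-0.6],"jaw":0.085},{"slide":[-0.247,-0.3025,0.091],"turn":[0,0,-0.6],"jaw":0.085},{"slide":[-0.247,-0.3025,0.091],"turn":[0,0,-0.6],"jaw":0.085},{"slide":[-0.247,-0.3025,0.091],"turn":[0,0,-0.6],"jaw":0.085},{"slide":[-0.247,-0.3025,0.091],"turn":[0,0,-0.6],"jaw":0.085},{"slide":[-0.247,-0.3025,0.091],"turn":[0,0,-0.6],"jaw":0.085},{"slide":[-0.247,-0.3025,0.091],"turn":[0,0,-0.6],"jaw":0.085},{"slide":[-0.247,-0.3025,0.091],"turn":[0,0,-0.6],"jaw":0.085},{"slide":[-0.247,-0.3025,0.091],"turn":[0,0,-0.6],"jaw":0.085},{"slide":[-0.247,-0.3025,0.091],"turn":[0,0,-0.6],"jaw":0.085},{"slide":[-0.247,-0.3025,0.091],"turn":[0,0,-0.6],"jaw":0.085},{"slide":[-0.247,-0.3025,0.091],"turn":[0,0,-0.6],"jaw":0.085}])

```text
clock: 2.1
eef_pos: [440.5, 185.1, 239.1]
orientation: [[1.0, 0.003, -0.002], [0.003, -1.0, -0.0], [-0.002, 0.0, -1.0]]
force: [0.1, -0.2, 0.5]
width: 0.995
```

```bash
python3 -c "
from h import *
st();go([441,184,178],0);cap('scene','s1');a=cv2.imread('pics/s1.png');cv2.imwrite('pics/s1c.png',cv2.resize(a[120:260,180:340],None,fx=4,fy=4,interpolation=cv2.INTER_CUBIC))"
```

```text
t 2.1 p [440.5 185.1 239.1] yaw 0.0034 tilt [-0.0018 -0.0005] F [ 0.1 -0.2  0.5] w 85.0
slide m [0.0006, 0.0011, 0.0611] turn [0.0005, 0.0018, 0.0034]
```

View pics/s1c.png

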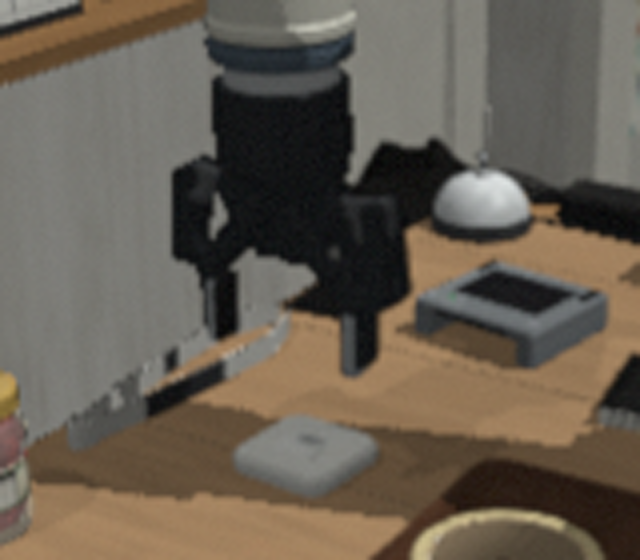

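Request:
apply_moves(series=[{"slide":[0.0006,0.001,0.03],"turn":[0,0.0018,0.0034],"jaw":0.085},{"slide":[0.0006,0.001,0.055],"turn":[0,0.0018,0.0034],"jaw":0.085},{"slide":[0.0006,0.001,0.06],"turn":[0,0.0018,0.0034],"jaw":0.085},{"slide":[0.0006,0.001,0.06],"turn":[0,0.0018,0.0034],"jaw":0.085}])

```text
clock: 2.48
eef_pos: [440.9, 181.8, 177.9]
orientation: [[1.0, -0.004, -0.003], [-0.004, -1.0, -0.002], [-0.003, 0.002, -1.0]]
force: [-0.4, -0.4, 0.2]
width: 0.996
```

```bash
python3 -c "
from h import *
st();go([441,184,178],0);cap('scene','s2');a=cv2.imread('pics/s2.png');cv2.imwrite('pics/s2c.png',cv2.resize(a[170:260,200:320],None,fx=6,fy=6,interpolation=cv2.INTER_CUBIC))"
```

```text
t 2.48 p [440.9 181.8 177.9] yaw -0.0036 tilt [-0.0029 -0.002 ] F [-0.4 -0.4  0.2] w 85.0
slide m [0.0001, -0.0022, -0.0001] turn [0.002, 0.0029, -0.0036]
```

View pics/s2c.png

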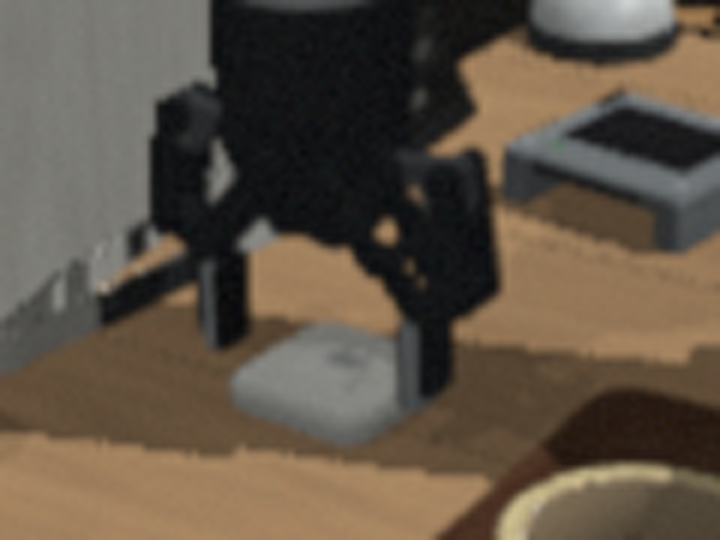

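Request:
apply_moves(series=[{"slide":[0.0,-0.002,0.005],"turn":[0.002,0.0029,-0.0036],"jaw":0.085},{"slide":[0.0,-0.002,0.009],"turn":[0.002,0.0029,-0.0036],"jaw":0.085},{"slide":[0.0,-0.002,0.009],"turn":[0.002,0.0029,-0.0036],"jaw":0.075},{"slide":[0.0,-0.002,0.009],"turn":[0.002,0.0029,-0.0036],"jaw":0.06},{"slide":[0.0,-0.002,0.009],"turn":[0.002,0.0029,-0.0036],"jaw":0.06},{"slide":[0.0,-0.002,0.009],"turn":[0.002,0.0029,-0.0036],"jaw":0.06}])

```text
clock: 3.03
eef_pos: [442.0, 184.4, 172.2]
orientation: [[1.0, 0.0, 0.005], [0.0, -1.0, 0.002], [0.005, -0.002, -1.0]]
force: [-0.6, -0.4, 5.4]
width: 0.74
```

```bash
python3 -c "
from h import *
st();cap('scene','s3');a=cv2.imread('pics/s3.png');cv2.imwrite('pics/s3c.png',cv2.resize(a[170:260,200:320],None,fx=6,fy=6,interpolation=cv2.INTER_CUBIC))"
```

```text
t 3.03 p [442.  184.4 172.2] yaw 0.0003 tilt [0.0052 0.0016] F [-0.6 -0.4  5.4] w 63.2
```

View pics/s3c.png

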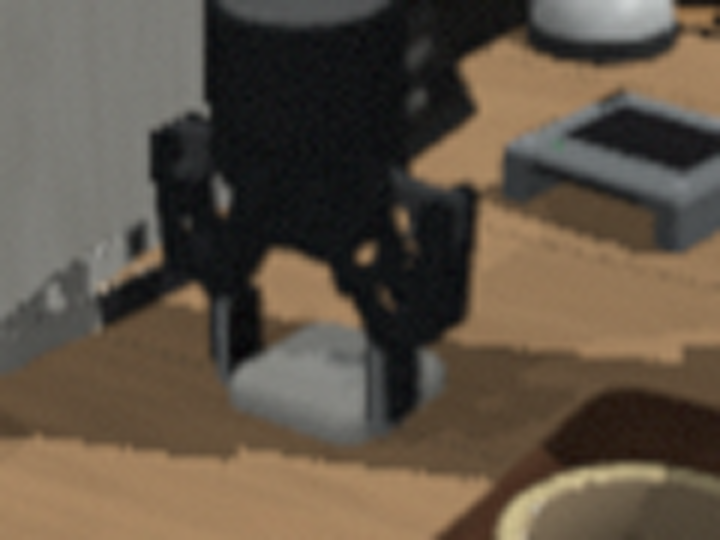

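```bash
python3 -c "
from h import *
def cr(P): return np.round((proj('scene',P)-[200,170]+.5)*6-.5).tolist()
print('near finger open inner bottom, z=5..20',cr([[398.4,183+dy,z] for dy in(-11,11) for z in (0,5,10,15,20)]))
print('grasped w63',cr([[410,184+dy,z] for dy in(-11,11) for z in (0,5,10,15,20)]))
print('far w63',cr([[474,184+dy,z] for dy in(-11,11) for z in (0,5,10,15,20)]))
print('w68',cr([[x,184+11,z] for x in(408,476) for z in (0,7,14)]))
"
```

```text
near finger open inner bottom, z=5..20 [[425.0, 433.0], [425.0, 421.0], [425.0, 410.0], [425.0, 398.0], [425.0, 386.0], [393.0, 457.0], [393.0, 445.0], [393.0, 433.0], [392.0, 422.0], [392.0, 410.0]]
grasped w63 [[398.0, 426.0], [398.0, 414.0], [398.0, 403.0], [398.0, 391.0], [398.0, 380.0], [366.0, 449.0], [366.0, 438.0], [366.0, 426.0], [365.0, 415.0], [365.0, 403.0]]
far w63 [[265.0, 383.0], [264.0, 372.0], [264.0, 361.0], [264.0, 349.0], [263.0, 338.0], [231.0, 405.0], [231.0, 394.0], [231.0, 383.0], [230.0, 371.0], [230.0, 360.0]]
w68 [[370.0, 451.0], [370.0, 435.0], [370.0, 418.0], [227.0, 404.0], [227.0, 388.0], [226.0, 372.0]]
```

Request:
apply_moves(series=[{"slide":[0,0,0],"turn":[0,0,0],"jaw":0.06},{"slide":[0,0,0],"turn":[0,0,0],"jaw":0.06}])

```text
clock: 3.25
eef_pos: [442.0, 184.4, 172.2]
orientation: [[1.0, 0.0, 0.005], [0.0, -1.0, 0.002], [0.005, -0.002, -1.0]]
force: [0.4, 0.9, 5.2]
width: 0.74
```

Request:
apply_moves(series=[{"slide":[0,0,0],"turn":[0,0.005,0],"jaw":0.085},{"slide":[0,0,0],"turn":[0,0.005,0],"jaw":0.085},{"slide":[0,0,0],"turn":[0,0.005,0],"jaw":0.085},{"slide":[0,0,0],"turn":[0,0.005,0],"jaw":0.085},{"slide":[0,0,0.003],"turn":[0,0.005,0],"jaw":0.085},{"slide":[0,0,0.005],"turn":[0,0.005,0],"jaw":0.085},{"slide":[0,0,0.005],"turn":[0,0.005,0],"jaw":0.085}])

```text
clock: 3.83
eef_pos: [441.8, 184.3, 166.4]
orientation: [[1.0, 0.0, 0.009], [0.0, -1.0, 0.001], [0.009, -0.001, -1.0]]
force: [0.0, -0.0, 0.4]
width: 0.995
```

```bash
python3 -c "
from h import *
st();go([441,184,163],0);cap('scene','s4');a=cv2.imread('pics/s4.png');cv2.imwrite('pics/s4c.png',cv2.resize(a[170:260,200:320],None,fx=6,fy=6,interpolation=cv2.INTER_CUBIC))"
```

```text
t 3.83 p [441.8 184.3 166.4] yaw 0.0004 tilt [0.0092 0.0014] F [ 0.  -0.   0.4] w 85.0
slide m [-0.0008, 0.0003, 0.0034] turn [-0.0014, -0.0092, 0.0004]
```

View pics/s4c.png

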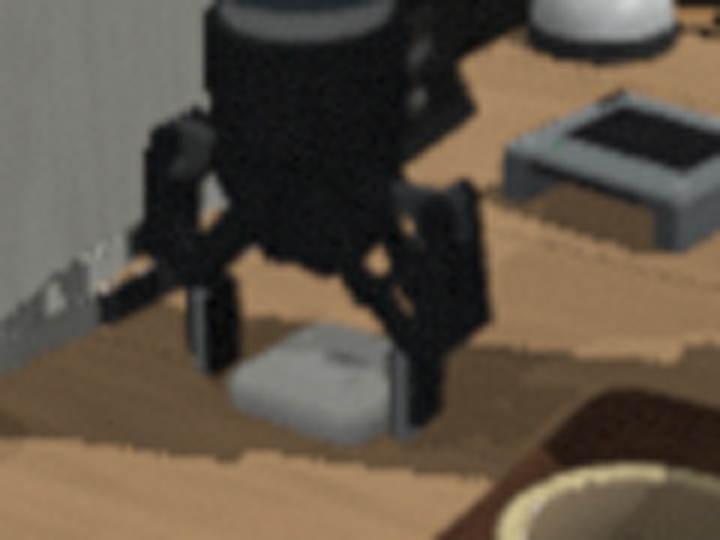

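Request:
apply_moves(series=[{"slide":[-0.0005,0.0003,-0.002],"turn":[-0.0014,-0.0092,0],"jaw":0.085},{"slide":[-0.0005,0.0003,-0.002],"turn":[-0.0014,-0.0092,0],"jaw":0.075},{"slide":[-0.0005,0.0003,-0.002],"turn":[-0.0014,-0.0092,0],"jaw":0.06},{"slide":[-0.0005,0.0003,-0.003],"turn":[-0.0014,-0.0092,0],"jaw":0.06},{"slide":[-0.0005,0.0003,-0.004],"turn":[-0.0014,-0.0092,0],"jaw":0.06},{"slide":[-0.0005,0.0003,-0.004],"turn":[-0.0014,-0.0092,0],"jaw":0.055},{"slide":[-0.0005,0.0003,-0.004],"turn":[-0.0014,-0.0092,0],"jaw":0.055}])

```text
clock: 4.47
eef_pos: [441.2, 184.0, 170.3]
orientation: [[1.0, 0.0, -0.0], [0.0, -1.0, -0.0], [-0.0, 0.0, -1.0]]
force: [0.3, -0.2, -1.4]
width: 0.746
```

```bash
python3 -c "
from h import *
st();go([441,184,180],0);cap('scene','s5');a=cv2.imread('pics/s5.png');cv2.imwrite('pics/s5c.png',cv2.resize(a[170:260,200:320],None,fx=6,fy=6,interpolation=cv2.INTER_CUBIC))"
```

```text
t 4.47 p [441.2 184.  170.3] yaw 0.0004 tilt [-0.0004 -0.0002] F [ 0.3 -0.2 -1.4] w 63.7
slide m [-0.0002, 0.0, -0.0097] turn [0.0002, 0.0004, 0.0004]
```

View pics/s5c.png

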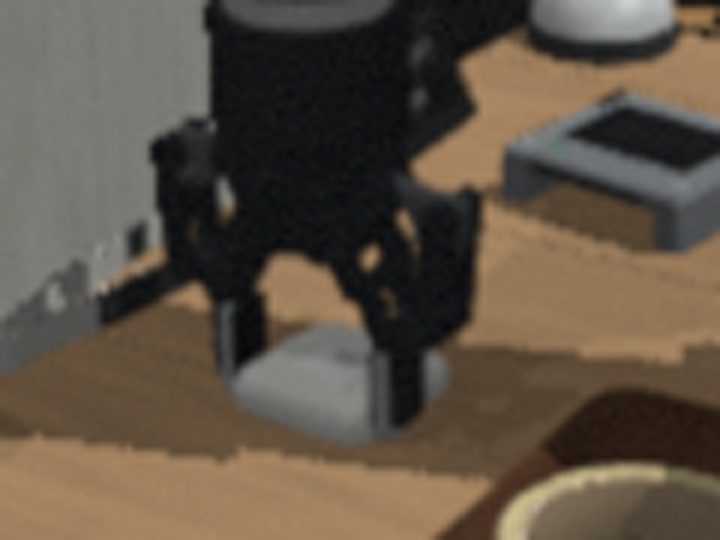

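```bash
python3 -c "
from h import *
go([447.1,39,173],-.123)"
```

```text
slide m [0.0059, 0.145, -0.0027] turn [0.0002, 0.0004, 0.1234]
```

Request:
apply_moves(series=[{"slide":[0,0,-0.0027],"turn":[0,0,0],"jaw":0.055},{"slide":[0.001,0.02,-0.0027],"turn":[0,0,0.03],"jaw":0.055},{"slide":[0.002,0.05,-0.0027],"turn":[0,0,0.06],"jaw":0.055},{"slide":[0.004,0.08,-0.0027],"turn":[0,0,0.09],"jaw":0.055},{"slide":[0.005,0.11,-0.0027],"turn":[0,0,0.12],"jaw":0.055},{"slide":[0.0059,0.13,-0.0027],"turn":[0,0,0.1234],"jaw":0.055},{"slide":[0.0059,0.14,-0.0027],"turn":[0,0,0.1234],"jaw":0.055},{"slide":[0.0059,0.145,-0.0027],"turn":[0,0,0.1234],"jaw":0.055},{"slide":[0.0059,0.145,-0.001],"turn":[0,0,0.1234],"jaw":0.055},{"slide":[0.0059,0.145,0.0],"turn":[0,0,0.1234],"jaw":0.055},{"slide":[0.0059,0.145,0.0],"turn":[0,0,0.1234],"jaw":0.055}])

```text
clock: 5.43
eef_pos: [447.0, 39.9, 169.9]
orientation: [[0.993, -0.122, -0.001], [-0.122, -0.993, 0.0], [-0.001, -0.0, -1.0]]
force: [-0.4, -0.4, -1.2]
width: 0.742
```

```bash
python3 -c "
from h import *
st();cap('scene','s6');cap('top','t6');a=cv2.imread('pics/s6.png');b=cv2.imread('pics/t6.png')
cv2.imwrite('pics/s6c.png',np.hstack([cv2.resize(a[160:250,230:350],None,fx=3.3,fy=3.3,interpolation=cv2.INTER_CUBIC),cv2.resize(b[180:270,220:340],None,fx=3.3,fy=3.3,interpolation=cv2.INTER_CUBIC)]))"
```

```text
t 5.43 p [447.   39.9 169.9] yaw -0.1218 tilt [-0.001   0.0002] F [-0.4 -0.4 -1.2] w 63.3
```

View pics/s6c.png

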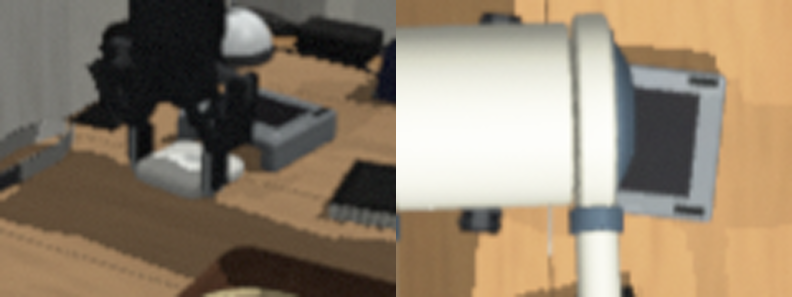

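Request:
apply_moves(series=[{"slide":[0,0.0,0.001],"turn":[0,0,0],"jaw":0.055},{"slide":[0,0,0.001],"turn":[0,0,0],"jaw":0.07},{"slide":[0,0,0.001],"turn":[0,0,0],"jaw":0.085},{"slide":[0,0,0.001],"turn":[0,0,0],"jaw":0.085},{"slide":[0,0,-0.03],"turn":[0,0,0],"jaw":0.085},{"slide":[0,0,-0.06],"turn":[0,0,0],"jaw":0.085},{"slide":[0,-0.04,-0.08],"turn":[0,0,0],"jaw":0.085},{"slide":[0,-0.18,-0.08],"turn":[0,0,0],"jaw":0.085},{"slide":[0,-0.18,-0.08],"turn":[0,0,0],"jaw":0.085},{"slide":[0,-0.18,-0.08],"turn":[0,0,0],"jaw":0.085},{"slide":[0,-0.18,-0.08],"turn":[0,0,0],"jaw":0.085},{"slide":[0,-0.18,-0.08],"turn":[0,0,0],"jaw":0.085}])

```text
clock: 6.53
eef_pos: [468.7, 222.1, 250.0]
orientation: [[0.993, -0.117, -0.001], [-0.117, -0.993, 0.002], [-0.001, -0.002, -1.0]]
force: [-0.1, -0.0, -1.3]
width: 0.995
```

```bash
python3 -c "
from h import *
st();cap('scene','s7');cap('top','t7');a=cv2.imread('pics/s7.png');b=cv2.imread('pics/t7.png')
cv2.imwrite('pics/t7c.png',cv2.resize(b[185:265,220:340],None,fx=6,fy=6,interpolation=cv2.INTER_CUBIC))
cv2.imwrite('pics/s7c.png',cv2.resize(a[160:250,230:350],None,fx=6,fy=6,interpolation=cv2.INTER_CUBIC))"
```

```text
t 6.53 p [468.7 222.1 250. ] yaw -0.1171 tilt [-0.0011  0.0017] F [-0.1 -0.  -1.3] w 85.0
```

View pics/t7c.png

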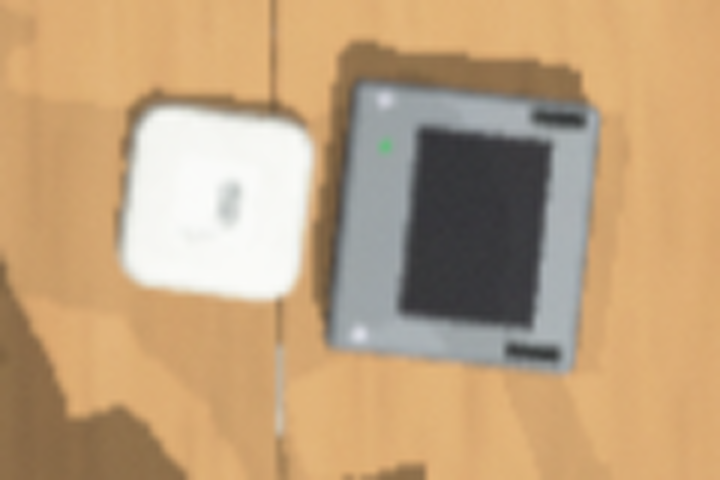

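View pics/s7c.png

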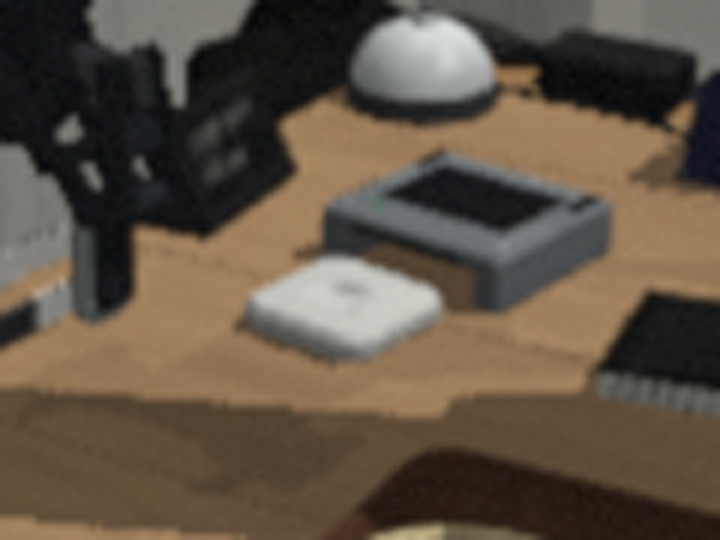

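```bash
cat > fit.py <<'E'
from h import *
from scipy.optimize import minimize
def fit(tag,which,p0,L):
    # maximise contrast: mean |directional gradient| along projected outline, subpixel
    b=cv2.imread(f'pics/{tag}.png'); 
    hsv=cv2.cvtColor(b,cv2.COLOR_BGR2LAB).astype(np.float32)
    ch=hsv[:,:,2]  # b channel: wood yellow vs grey/white neutral
    ch=cv2.GaussianBlur(ch,(0,0),.6)
    (x0,x1,y0,y1,z,r)=L
    t=np.linspace(0,1,60)[:,None]
    E=[]
    for A,B,n in [((x0+r,y1),(x1-r,y1),(0,1)),((x0+r,y0),(x1-r,y0),(0,-1)),((x0,y0+r),(x0,y1-r),(-1,0)),((x1,y0+r),(x1,y1-r),(1,0))]:
        E.append((np.array(A)*(1-t)+np.array(B)*t,np.array(n)))
    def samp(p,skip=()):
        c,s=np.cos(p[2]),np.sin(p[2]);R=np.array([[c,-s],[s,c]]);tot=[]
        for i,(Q,n) in enumerate(E):
            v=[]
            for h in(-2,2):
                W=(Q+n*h)@R.T+p[:2]; uv=proj('top',np.c_[W,np.full(len(W),z)]).astype(np.float32)
                v.append(cv2.remap(ch,uv[:,0].reshape(-1,1),uv[:,1].reshape(-1,1),cv2.INTER_LINEAR).ravel())
            tot.append((v[1]-v[0]).mean())
        return np.array(tot)
    best=None
    for k in range(8):
        q=p0+np.random.default_rng(k).normal(0,[2,2,.02])
        r_=minimize(lambda p:-samp(p).sum(),q,method='Nelder-Mead',options=dict(initial_simplex=q+np.array([[0,0,0],[3,0,0],[0,3,0],[0,0,.04]]),xatol=1e-3,fatol=1e-3))
        if best is None or r_.fun<best.fun:best=r_
    print(which,np.round(best.x,4),np.round(samp(best.x),1));return best.x
if __name__=='__main__':
    import sys;tag=sys.argv[1];rd=np.array([float(v) for v in sys.argv[2:5]])
    d=fit(tag,'dock',np.array([439.9,-19,-.123]),(-50,50,-92,0,28,5))
    r=fit(tag,'reader',rd,(-34,34,-34,34,8,16))
    c,s=np.cos(d[2]),np.sin(d[2]);e=r[:2]-d[:2]
    print('reader in dock x,y,yaw',c*e[0]+s*e[1],-s*e[0]+c*e[1],r[2]-d[2])
E
python3 fit.py t7 445.4 24.8 -.12; python3 fit.py t0 441 170 0; python3 fit.py top0 441 170 0
```

```text
Traceback (most recent call last):
  File "fit.py", line 31, in <module>
    d=fit(tag,'dock',np.array([439.9,-19,-.123]),(-50,50,-92,0,28,5))
  File "fit.py", line 26, in fit
    r_=minimize(lambda p:-samp(p).sum(),q,method='Nelder-Mead',options=dict(initial_simplex=q+np.array([[0,0,0],[3,0,0],[0,3,0],[0,0,.04]]),xatol=1e-3,fatol=1e-3))
  File "fit.py", line 26, in <lambda>
    r_=minimize(lambda p:-samp(p).sum(),q,method='Nelder-Mead',options=dict(initial_simplex=q+np.array([[0,0,0],[3,0,0],[0,3,0],[0,0,.04]]),xatol=1e-3,fatol=1e-3))
                          ~~~~^^^
  File "fit.py", line 19, in samp
    W=(Q+n*h)@R.T+p[:2]; uv=proj('top',np.c_[W,np.full(len(W),z)]).astype(np.float32)
                            ~~~~^^^^^^^^^^^^^^^^^^^^^^^^^^^^^^^^^^
  File "h.py", line 13, in proj
    m=ctrl.camera_model(n);K=np.array(m['intrinsics']);D=np.array(m['dist_coeffs']);T=np.array(m['world_to_cam'])
ValueError: time passes only in moves, steps and waits
[ WARN:0@0.721] global loadsave.cpp:275 findDecoder imread_('pics/t0.png'): can't open/read file: check file path/integrity
Traceback (m
[... 670 characters left out ...]
plex=q+np.array([[0,0,0],[3,0,0],[0,3,0],[0,0,.04]]),xatol=1e-3,fatol=1e-3))
  File "fit.py", line 26, in <lambda>
    r_=minimize(lambda p:-samp(p).sum(),q,method='Nelder-Mead',options=dict(initial_simplex=q+np.array([[0,0,0],[3,0,0],[0,3,0],[0,0,.04]]),xatol=1e-3,fatol=1e-3))
                          ~~~~^^^
  File "fit.py", line 19, in samp
    W=(Q+n*h)@R.T+p[:2]; uv=proj('top',np.c_[W,np.full(len(W),z)]).astype(np.float32)
                            ~~~~^^^^^^^^^^^^^^^^^^^^^^^^^^^^^^^^^^
  File "h.py", line 13, in proj
    m=ctrl.camera_model(n);K=np.array(m['intrinsics']);D=np.array(m['dist_coeffs']);T=np.array(m['world_to_cam'])
ValueError: time passes only in moves, steps and waits
```

Too many camera_model calls in a loop; I'll cache it.

```bash
python3 - <<'E'
s=open('h.py').read()
s=s.replace("from cell import ctrl\n","from cell import ctrl\n_M={}\ndef model(n):\n    if n not in _M: _M[n]=ctrl.camera_model(n)\n    return _M[n]\n",1).replace("m=ctrl.camera_model(n)","m=model(n)")
open('h.py','w').write(s)
E
python3 fit.py t7 445.4 24.8 -.12; python3 fit.py top0 441 170 0; python3 -c "
from h import *
st()"
```

```text
dock [ 4.404169e+02 -1.832450e+01 -1.300000e-01] [16.8 24.8 24.  17.2]
reader [ 4.453963e+02  2.680570e+01 -1.332000e-01] [18.3 18.1 19.9 13.5]
reader in dock x,y,yaw -0.9148570424041624 45.39493588620421 -0.0031898698975409423
dock [ 4.403452e+02 -1.840240e+01 -1.275000e-01] [17.8 17.1 17.  17.9]
reader [ 4.420816e+02  1.700210e+02 -5.540000e-02] [20.1 13.5 21.4 12.4]
reader in dock x,y,yaw -22.241509762834408 187.1140760025084 0.07211575562529043
t 6.63 p [468.8 219.1 249.8] yaw -0.1197 tilt [-0.0016 -0.0006] F [ 0.5 -1.1  0.6] w 84.6
```

```bash
python3 -c "
from h import *
go([447.0,40.2,220],-.129)
go([447.0,40.2,170],-.129)"
```

```text
slide m [-0.0002, 0.1802, 0.0299] turn [0.0008, 0.0015, 0.0093]
slide m [-0.0002, 0.1802, 0.0799] turn [0.0008, 0.0015, 0.0093]
```

Request:
apply_moves(series=[{"slide":[0,0.04,0.015],"turn":[0,0.0015,0.0093],"jaw":0.085},{"slide":[0,0.08,0.03],"turn":[0,0.0015,0.0093],"jaw":0.085},{"slide":[0,0.12,0.03],"turn":[0,0.0015,0.0093],"jaw":0.085},{"slide":[0,0.15,0.03],"turn":[0,0.0015,0.0093],"jaw":0.085},{"slide":[0,0.175,0.03],"turn":[0,0.0015,0.0093],"jaw":0.085},{"slide":[-0.0002,0.1802,0.03],"turn":[0,0.0015,0.0093],"jaw":0.085},{"slide":[-0.0002,0.1802,0.04],"turn":[0,0.0015,0.0093],"jaw":0.085},{"slide":[-0.0002,0.1802,0.06],"turn":[0,0.0015,0.0093],"jaw":0.085},{"slide":[-0.0002,0.1802,0.075],"turn":[0,0.0015,0.0093],"jaw":0.085},{"slide":[-0.0002,0.1802,0.079],"turn":[0,0.0015,0.0093],"jaw":0.085},{"slide":[-0.0002,0.1802,0.079],"turn":[0,0.0015,0.0093],"jaw":0.085}])

```text
clock: 7.55
eef_pos: [446.2, 40.6, 168.9]
orientation: [[0.992, -0.128, -0.004], [-0.128, -0.992, -0.001], [-0.004, 0.001, -1.0]]
force: [-0.3, 0.5, 0.2]
width: 0.992
```

```bash
python3 -c "
from h import *
st();go([447.0,40.2,170],-.129)"
```

```text
t 7.55 p [446.2  40.6 168.9] yaw -0.1286 tilt [-0.0037 -0.0006] F [-0.3  0.5  0.2] w 84.7
slide m [0.0008, 0.0003, -0.0011] turn [0.001, 0.0036, 0.0004]
```

Request:
apply_moves(series=[{"slide":[0.0008,0,-0.001],"turn":[0.001,0.0036,0],"jaw":0.085},{"slide":[0.0008,0,-0.001],"turn":[0.001,0.0036,0],"jaw":0.07},{"slide":[0.0008,0,-0.001],"turn":[0.001,0.0036,0],"jaw":0.06},{"slide":[0.0008,0,-0.001],"turn":[0.001,0.0036,0],"jaw":0.055},{"slide":[0.0008,0,-0.001],"turn":[0.001,0.0036,0],"jaw":0.055},{"slide":[0.0008,0,-0.001],"turn":[0.001,0.0036,0],"jaw":0.055}])

```text
clock: 8.05
eef_pos: [447.7, 40.7, 171.7]
orientation: [[0.992, -0.128, 0.003], [-0.128, -0.992, 0.0], [0.003, -0.001, -1.0]]
force: [-0.4, -0.1, 5.4]
width: 0.736
```

```bash
python3 -c "
from h import *
st();go([447.9,40.0,170.5],-.129)"
```

```text
t 8.05 p [447.7  40.7 171.7] yaw -0.1284 tilt [0.0031 0.0004] F [-0.4 -0.1  5.4] w 62.9
slide m [0.0003, 0.0007, 0.0012] turn [-0.0007, -0.003, 0.0006]
```

Request:
apply_moves(series=[{"slide":[0.0003,0,-0.0007],"turn":[0,-0.003,0.0006],"jaw":0.055},{"slide":[0.0003,0.002,-0.0009],"turn":[0,-0.003,0.0006],"jaw":0.055},{"slide":[0.0003,0.004,-0.0009],"turn":[0,-0.003,0.0006],"jaw":0.055},{"slide":[0.0003,0.006,-0.0009],"turn":[0,-0.003,0.0006],"jaw":0.055},{"slide":[0.0003,0.008,-0.0009],"turn":[0,-0.003,0.0006],"jaw":0.055},{"slide":[0.0003,0.01,-0.0009],"turn":[0,-0.003,0.0006],"jaw":0.055}])

```text
clock: 8.55
eef_pos: [446.5, 30.5, 172.3]
orientation: [[0.992, -0.129, -0.001], [-0.129, -0.992, 0.001], [-0.001, -0.001, -1.0]]
force: [-0.5, -0.3, -1.7]
width: 0.737
```

```bash
python3 -c "
from h import *
st();cap('scene','s8');a=cv2.imread('pics/s8.png');cv2.imwrite('pics/s8c.png',cv2.resize(a[160:250,230:350],None,fx=6,fy=6,interpolation=cv2.INTER_CUBIC))"
```

```text
t 8.55 p [446.5  30.5 172.3] yaw -0.1291 tilt [-0.0005  0.0008] F [-0.5 -0.3 -1.7] w 63.0
```

View pics/s8c.png

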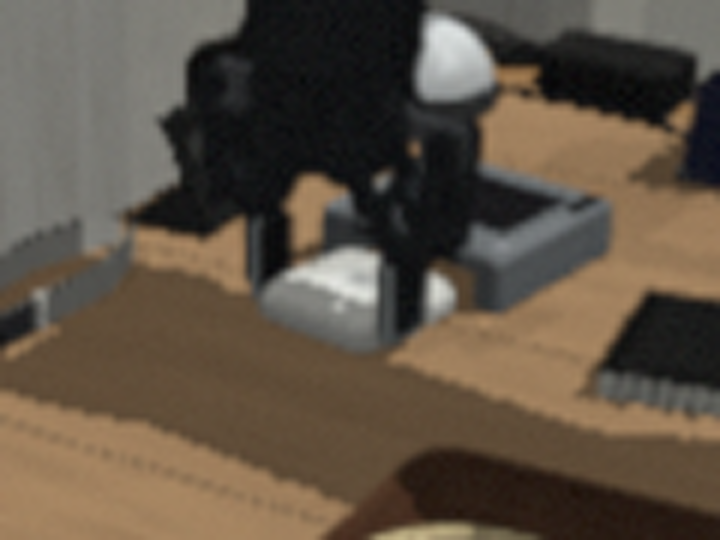

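Request:
apply_moves(series=[{"slide":[0.0002,0.002,0.0004],"turn":[0,0,0],"jaw":0.055},{"slide":[0.0002,0.004,0.0004],"turn":[0,0,0],"jaw":0.055},{"slide":[0.0002,0.006,0.0004],"turn":[0,0,0],"jaw":0.055},{"slide":[0.0002,0.008,0.0004],"turn":[0,0,0],"jaw":0.055},{"slide":[0.0002,0.009,0.0004],"turn":[0,0,0],"jaw":0.055}])

```text
clock: 9.02
eef_pos: [445.5, 21.0, 171.9]
orientation: [[0.992, -0.129, -0.001], [-0.129, -0.992, 0.0], [-0.001, -0.0, -1.0]]
force: [0.2, 0.0, -0.8]
width: 0.737
```

Request:
apply_moves(series=[{"slide":[0,0.002,0.0002],"turn":[0,0,0],"jaw":0.055},{"slide":[0,0.004,0.0002],"turn":[0,0,0],"jaw":0.055},{"slide":[0,0.006,0.0002],"turn":[0,0,0],"jaw":0.055},{"slide":[0,0.008,0.0002],"turn":[0,0,0],"jaw":0.055},{"slide":[0,0.0095,0.0002],"turn":[0,0,0],"jaw":0.055},{"slide":[0,0.0095,0.0002],"turn":[0,0,0],"jaw":0.055},{"slide":[0,0.0095,0.0002],"turn":[0,0,0],"jaw":0.055}])

```text
clock: 9.6
eef_pos: [444.3, 11.3, 171.8]
orientation: [[0.992, -0.129, -0.0], [-0.129, -0.992, -0.0], [-0.0, 0.0, -1.0]]
force: [-0.2, -0.7, -0.3]
width: 0.738
```

```bash
python3 -c "
from h import *
st();cap('scene','s9');a=cv2.imread('pics/s9.png');cv2.imwrite('pics/s9c.png',cv2.resize(a[160:250,230:350],None,fx=6,fy=6,interpolation=cv2.INTER_CUBIC))"
```

```text
t 9.6 p [444.3  11.3 171.8] yaw -0.1298 tilt [-0.0003 -0.0002] F [-0.2 -0.7 -0.3] w 63.0
```

View pics/s9c.png

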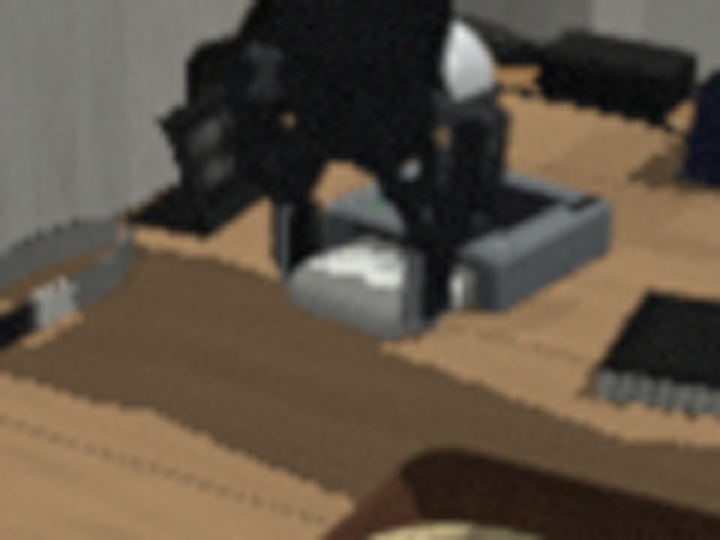

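Request:
apply_moves(series=[{"slide":[0,0,0],"turn":[0,0,0],"jaw":0.07},{"slide":[0,0,0],"turn":[0,0,0],"jaw":0.085},{"slide":[0,0,0],"turn":[0,0,0],"jaw":0.085},{"slide":[0,0,0],"turn":[0,0,0],"jaw":0.085},{"slide":[0,0,-0.02],"turn":[0,0,0],"jaw":0.085},{"slide":[0,0,-0.04],"turn":[0,0,0],"jaw":0.085},{"slide":[0,-0.02,-0.05],"turn":[0,0,0],"jaw":0.06},{"slide":[0,-0.05,-0.05],"turn":[0,0,0],"jaw":0.03},{"slide":[0,-0.05,-0.05],"turn":[0,0,0],"jaw":0.03},{"slide":[0,-0.05,-0.05],"turn":[0,0,0],"jaw":0.03},{"slide":[0,-0.05,-0.05],"turn":[0,0,0],"jaw":0.03}])

```text
clock: 10.57
eef_pos: [450.6, 60.9, 221.4]
orientation: [[0.992, -0.128, -0.001], [-0.128, -0.992, -0.001], [-0.001, 0.001, -1.0]]
force: [-0.3, -0.1, -0.2]
width: 0.354
```

```bash
python3 -c "
from h import *
st();cap('scene','s10');a=cv2.imread('pics/s10.png');cv2.imwrite('pics/s10c.png',cv2.resize(a[160:250,230:350],None,fx=6,fy=6,interpolation=cv2.INTER_CUBIC))"
```

```text
t 10.57 p [450.6  60.9 221.4] yaw -0.1288 tilt [-0.0012 -0.0008] F [-0.3 -0.1 -0.2] w 30.2
```

View pics/s10c.png

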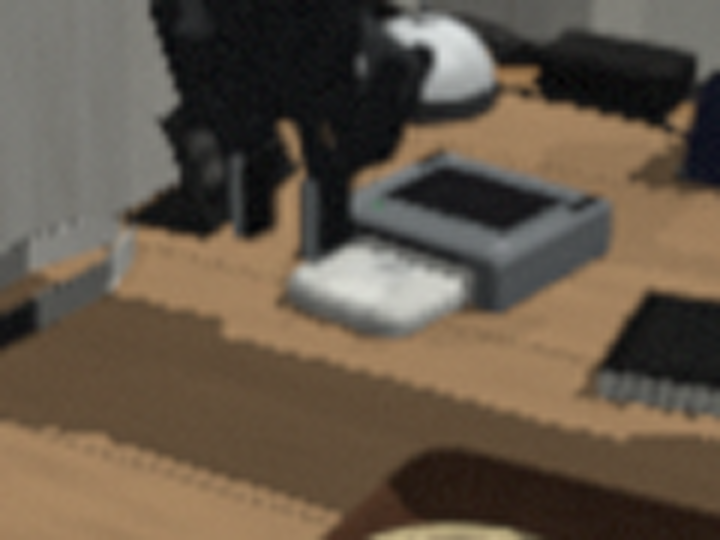

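Request:
apply_moves(series=[{"slide":[0,0,0.02],"turn":[0,0,0],"jaw":0.03},{"slide":[0,0,0.035],"turn":[0,0,0],"jaw":0.03},{"slide":[0,0,0.042],"turn":[0,0,0],"jaw":0.03},{"slide":[0,0,0.045],"turn":[0,0,0],"jaw":0.03},{"slide":[0,0,0.045],"turn":[0,0,0],"jaw":0.03},{"slide":[0,0,0.045],"turn":[0,0,0],"jaw":0.03}])

```text
clock: 11.12
eef_pos: [450.8, 60.2, 176.9]
orientation: [[0.992, -0.13, -0.001], [-0.13, -0.992, -0.001], [-0.001, 0.001, -1.0]]
force: [-0.2, 0.3, 1.1]
width: 0.35
```

```bash
python3 -c "
from h import *
st();cap('scene','s11');a=cv2.imread('pics/s11.png');cv2.imwrite('pics/s11c.png',cv2.resize(a[160:250,230:350],None,fx=6,fy=6,interpolation=cv2.INTER_CUBIC))"
```

```text
t 11.12 p [450.8  60.2 176.9] yaw -0.1302 tilt [-0.0007 -0.0008] F [-0.2  0.3  1.1] w 29.9
```

View pics/s11c.png

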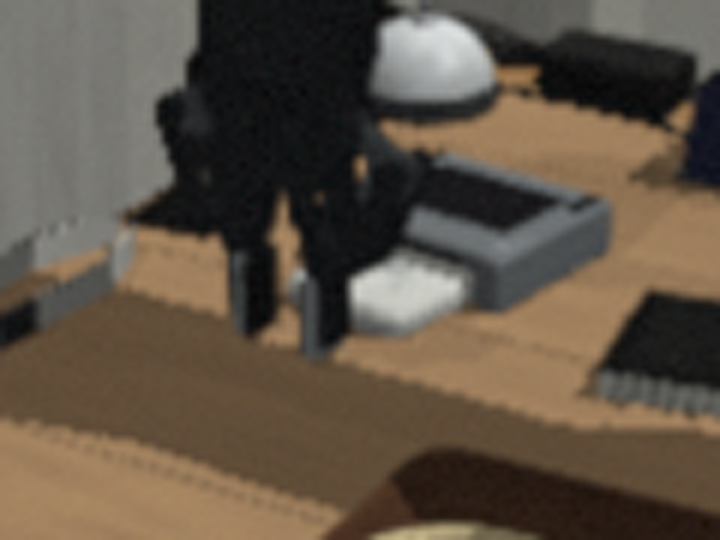

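Request:
apply_moves(series=[{"slide":[0,0.004,0.001],"turn":[0,0,0],"jaw":0.03},{"slide":[0,0.008,0.0015],"turn":[0,0,0],"jaw":0.03},{"slide":[0,0.012,0.0015],"turn":[0,0,0],"jaw":0.03},{"slide":[0,0.015,0.0015],"turn":[0,0,0],"jaw":0.03},{"slide":[0,0.016,0.0015],"turn":[0,0,0],"jaw":0.03},{"slide":[0,0.017,0.0015],"turn":[0,0,0],"jaw":0.03},{"slide":[0,0.018,0.0015],"turn":[0,0,0],"jaw":0.03},{"slide":[0,0.019,0.0015],"turn":[0,0,0],"jaw":0.03}])

```text
clock: 11.83
eef_pos: [448.5, 41.4, 175.8]
orientation: [[0.992, -0.13, 0.0], [-0.13, -0.992, -0.001], [0.0, 0.001, -1.0]]
force: [0.7, -0.9, 0.1]
width: 0.35
```

Request:
apply_moves(series=[{"slide":[0,0.001,0],"turn":[0,0,0],"jaw":0.03},{"slide":[0,0.002,0],"turn":[0,0,0],"jaw":0.03},{"slide":[0,0.003,0],"turn":[0,0,0],"jaw":0.03},{"slide":[0,0.004,0],"turn":[0,0,0],"jaw":0.03}])

```text
clock: 12.17
eef_pos: [447.9, 37.5, 175.7]
orientation: [[0.992, -0.13, 0.0], [-0.13, -0.992, -0.0], [0.0, 0.0, -1.0]]
force: [0.8, 0.7, 0.2]
width: 0.35
```

Request:
apply_moves(series=[{"slide":[0,0.001,0],"turn":[0,0,0],"jaw":0.03},{"slide":[0,0.002,0],"turn":[0,0,0],"jaw":0.03},{"slide":[0,0.003,0],"turn":[0,0,0],"jaw":0.03}])

```text
clock: 12.42
eef_pos: [447.5, 34.5, 175.7]
orientation: [[0.992, -0.129, 0.0], [-0.129, -0.992, -0.0], [0.0, 0.0, -1.0]]
force: [0.1, -0.2, -0.6]
width: 0.352
```

```bash
python3 -c "
from h import *
st();cap('scene','s12');a=cv2.imread('pics/s12.png');cv2.imwrite('pics/s12c.png',cv2.resize(a[160:250,230:350],None,fx=6,fy=6,interpolation=cv2.INTER_CUBIC))"
```

```text
t 12.42 p [447.5  34.5 175.7] yaw -0.1299 tilt [ 0.     -0.0003] F [ 0.1 -0.2 -0.6] w 30.1
```

View pics/s12c.png

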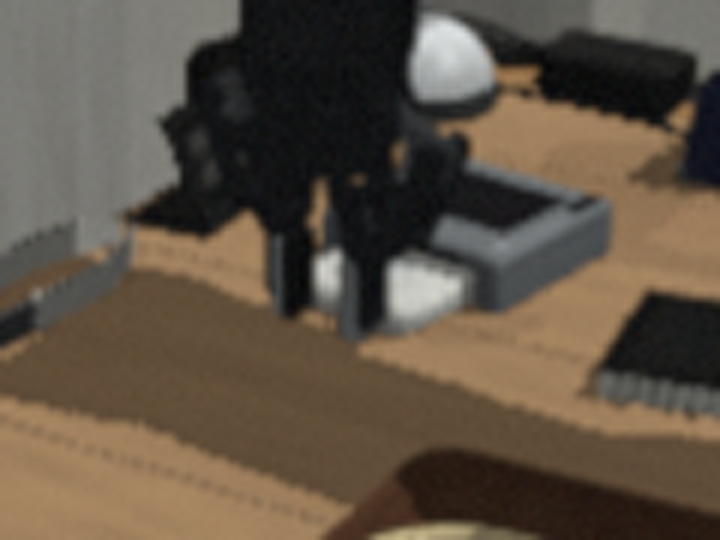

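Request:
apply_moves(series=[{"slide":[0,0.001,0],"turn":[0,0,0],"jaw":0.03},{"slide":[0,0.002,0],"turn":[0,0,0],"jaw":0.03}])

```text
clock: 12.63
eef_pos: [447.2, 32.3, 175.7]
orientation: [[0.992, -0.13, 0.0], [-0.13, -0.992, -0.0], [0.0, 0.0, -1.0]]
force: [0.6, 0.4, -1.1]
width: 0.348
```

Request:
apply_moves(series=[{"slide":[0,0.001,0],"turn":[0,0,0],"jaw":0.03},{"slide":[0,0.002,0],"turn":[0,0,0],"jaw":0.03}])

```text
clock: 12.8
eef_pos: [447.0, 30.2, 175.7]
orientation: [[0.992, -0.13, 0.0], [-0.13, -0.992, -0.0], [0.0, 0.0, -1.0]]
force: [0.3, 0.8, 0.4]
width: 0.348
```

Request:
apply_moves(series=[{"slide":[0,0.001,0],"turn":[0,0,0],"jaw":0.03},{"slide":[0,0.002,0],"turn":[0,0,0],"jaw":0.03}])

```text
clock: 12.97
eef_pos: [446.7, 28.1, 175.7]
orientation: [[0.992, -0.13, 0.0], [-0.13, -0.992, -0.0], [0.0, 0.0, -1.0]]
force: [0.4, 0.7, -0.5]
width: 0.349
```

Request:
apply_moves(series=[{"slide":[0,0.001,0],"turn":[0,0,0],"jaw":0.03},{"slide":[0,0.002,0],"turn":[0,0,0],"jaw":0.03}])

```text
clock: 13.13
eef_pos: [446.4, 26.0, 175.7]
orientation: [[0.992, -0.13, 0.0], [-0.13, -0.992, -0.0], [0.0, 0.0, -1.0]]
force: [0.1, 0.4, -0.0]
width: 0.353
```

Request:
apply_moves(series=[{"slide":[0,0.001,0],"turn":[0,0,0],"jaw":0.03},{"slide":[0,0.002,0],"turn":[0,0,0],"jaw":0.03}])

```text
clock: 13.3
eef_pos: [446.1, 23.9, 175.8]
orientation: [[0.992, -0.13, 0.0], [-0.13, -0.992, -0.0], [0.0, 0.0, -1.0]]
force: [0.3, 1.3, -0.1]
width: 0.35
```

Request:
apply_moves(series=[{"slide":[0,0.001,0],"turn":[0,0,0],"jaw":0.03},{"slide":[0,0.002,0],"turn":[0,0,0],"jaw":0.03}])

```text
clock: 13.47
eef_pos: [445.9, 21.8, 175.7]
orientation: [[0.992, -0.13, 0.0], [-0.13, -0.992, -0.0], [0.0, 0.0, -1.0]]
force: [0.7, -0.2, -0.1]
width: 0.353
```

Request:
apply_moves(series=[{"slide":[0,0.001,0],"turn":[0,0,0],"jaw":0.03},{"slide":[0,0.002,0],"turn":[0,0,0],"jaw":0.03}])

```text
clock: 13.63
eef_pos: [445.6, 19.7, 175.7]
orientation: [[0.992, -0.13, -0.0], [-0.13, -0.992, -0.0], [-0.0, 0.0, -1.0]]
force: [0.0, 0.7, 0.0]
width: 0.35
```

```bash
python3 -c "
from h import *
st();cap('scene','s13');a=cv2.imread('pics/s13.png');cv2.imwrite('pics/s13c.png',cv2.resize(a[160:250,230:350],None,fx=6,fy=6,interpolation=cv2.INTER_CUBIC))"
```

```text
t 13.63 p [445.6  19.7 175.7] yaw -0.13 tilt [-0.0001 -0.0005] F [0.  0.7 0. ] w 29.9
```

View pics/s13c.png

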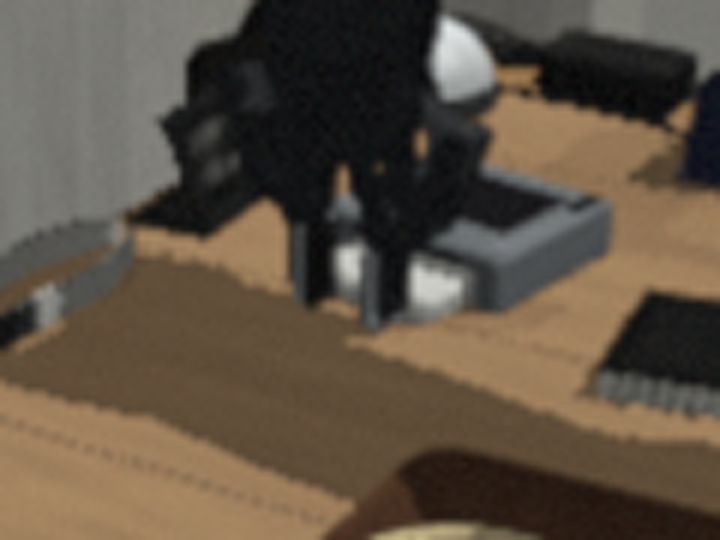

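Request:
apply_moves(series=[{"slide":[0,0.001,0],"turn":[0,0,0],"jaw":0.03},{"slide":[0,0.0015,0],"turn":[0,0,0],"jaw":0.03}])

```text
clock: 13.85
eef_pos: [445.4, 18.6, 175.8]
orientation: [[0.992, -0.129, 0.0], [-0.129, -0.992, 0.001], [-0.0, -0.001, -1.0]]
force: [0.2, 6.0, -0.3]
width: 0.349
```

Request:
apply_moves(series=[{"slide":[0,0.0005,0],"turn":[0,0,0],"jaw":0.03}])

```text
clock: 13.93
eef_pos: [445.3, 18.5, 175.8]
orientation: [[0.992, -0.129, 0.0], [-0.129, -0.992, 0.003], [-0.0, -0.003, -1.0]]
force: [0.1, 3.8, 0.2]
width: 0.35
```

Request:
apply_moves(series=[{"slide":[0,0.001,0],"turn":[0,0,0],"jaw":0.03},{"slide":[0,0.0015,0],"turn":[0,0,0],"jaw":0.03}])

```text
clock: 14.1
eef_pos: [445.1, 17.5, 175.8]
orientation: [[0.992, -0.129, 0.0], [-0.129, -0.992, 0.005], [-0.0, -0.005, -1.0]]
force: [0.2, 6.5, 1.0]
width: 0.356
```

```bash
python3 -c "
from h import *
st();s=ctrl.state();print(np.array(s['eef_pos'])+173*np.array(s['orientation'])[:,2])"
```

```text
t 14.1 p [445.1  17.5 175.8] yaw -0.129 tilt [0.0004 0.0049] F [0.2 6.5 1. ] w 30.4
[445.21622024  18.36138168   2.79889904]
```

Request:
apply_moves(series=[{"slide":[0,0.001,0],"turn":[-0.005,0,0],"jaw":0.03},{"slide":[0,0.002,0],"turn":[-0.006,0,0],"jaw":0.03}])

```text
clock: 14.27
eef_pos: [444.9, 16.2, 175.8]
orientation: [[0.992, -0.128, -0.0], [-0.128, -0.992, 0.001], [-0.0, -0.001, -1.0]]
force: [0.6, 6.3, 0.1]
width: 0.348
```

```bash
cat >>h.py <<'E'
def tip():
    st();s=ctrl.state();print('tip',np.round(np.array(s['eef_pos'])+168*np.array(s['orientation'])[:,2],2))
E
python3 -c "
from h import *
tip()"
```

```text
t 14.27 p [444.9  16.2 175.8] yaw -0.1284 tilt [-0.0001  0.0009] F [0.6 6.3 0.1] w 29.7
tip [444.92  16.33   7.85]
```

Request:
apply_moves(series=[{"slide":[0,0.001,0],"turn":[-0.002,0,0],"jaw":0.03},{"slide":[0,0.0018,0],"turn":[-0.003,0,0],"jaw":0.03}])

```text
clock: 14.43
eef_pos: [444.7, 15.0, 175.9]
orientation: [[0.992, -0.127, -0.0], [-0.127, -0.992, -0.0], [-0.0, 0.0, -1.0]]
force: [0.2, 6.1, -0.8]
width: 0.349
```

```bash
python3 -c "
from h import *
tip()"
```

```text
t 14.43 p [444.7  15.  175.9] yaw -0.1278 tilt [-0.0001 -0.0001] F [ 0.2  6.1 -0.8] w 29.8
tip [444.7   14.99   7.88]
```

Request:
apply_moves(series=[{"slide":[0,0.001,0],"turn":[-0.002,0,0],"jaw":0.03},{"slide":[0,0.0014,0],"turn":[-0.003,0,0],"jaw":0.03}])

```text
clock: 14.6
eef_pos: [444.6, 14.2, 175.9]
orientation: [[0.992, -0.127, -0.0], [-0.127, -0.992, -0.001], [-0.0, 0.001, -1.0]]
force: [0.3, 6.4, -1.0]
width: 0.352
```

```bash
python3 -c "
from h import *
tip()"
```

```text
t 14.6 p [444.6  14.2 175.9] yaw -0.1272 tilt [-0.0003 -0.0012] F [ 0.3  6.4 -1. ] w 30.1
tip [444.53  14.     7.91]
```

Request:
apply_moves(series=[{"slide":[0,-0.01,0],"turn":[0,0,0],"jaw":0.03},{"slide":[0,-0.03,0],"turn":[0,0,0],"jaw":0.03},{"slide":[0,-0.06,-0.02],"turn":[0,0,0],"jaw":0.03},{"slide":[0,-0.1,-0.06],"turn":[0,0,0],"jaw":0.03},{"slide":[0,-0.14,-0.08],"turn":[0,0,0],"jaw":0.03},{"slide":[0,-0.18,-0.1],"turn":[0,0,0],"jaw":0.03},{"slide":[0,-0.22,-0.1],"turn":[0,0,0],"jaw":0.03},{"slide":[0,-0.22,-0.1],"turn":[0,0,0],"jaw":0.03},{"slide":[0,-0.22,-0.1],"turn":[0,0,0],"jaw":0.03}])

```text
clock: 15.35
eef_pos: [472.5, 236.2, 276.8]
orientation: [[0.992, -0.123, 0.002], [-0.123, -0.992, -0.0], [0.002, -0.0, -1.0]]
force: [-0.1, 0.2, 0.6]
width: 0.352
```

```bash
python3 -c "
from h import *
st();cap('scene','s14');cap('top','t14');a=cv2.imread('pics/s14.png');b=cv2.imread('pics/t14.png')
x=cv2.resize(b[185:255,240:340],None,fx=4,fy=4,interpolation=cv2.INTER_CUBIC);y=cv2.resize(a[170:240,250:350],None,fx=4,fy=4,interpolation=cv2.INTER_CUBIC)
cv2.imwrite('pics/f14.png',np.hstack([x,y]))"; python3 fit.py t14 437 -26 -.129
```

```text
t 15.35 p [472.5 236.2 276.8] yaw -0.1232 tilt [ 0.0018 -0.    ] F [-0.1  0.2  0.6] w 30.0
dock [ 4.404122e+02 -1.857270e+01 -1.302000e-01] [ 7.4 24.9 24.  17.1]
reader [ 4.387492e+02 -2.645250e+01 -1.566000e-01] [18.1  0.   5.7  2.3]
reader in dock x,y,yaw -0.6254614731999044 -8.029035714563651 -0.026369735784502524
```

View pics/f14.png

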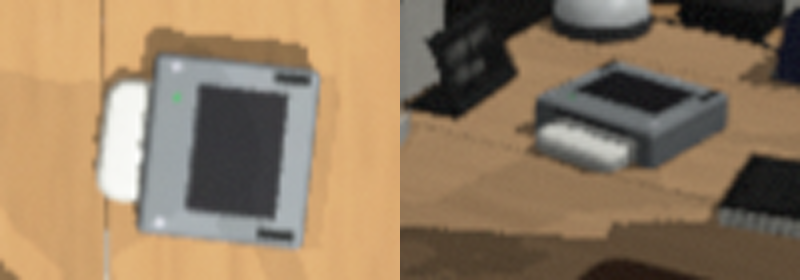

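```bash
python3 -c "
from h import *
a=cv2.imread('pics/top0.png').astype(int);b=cv2.imread('pics/t14.png').astype(int);d=np.abs(a-b).max(2)
for n,(u,v,w,h) in dict(jar=(100,152,38,35),bell=(350,148,38,40),tongs=(162,148,102,28)).items(): print(n,(d[v:v+h,u:u+w]>60).mean())
st();print(ctrl.job_done())"
```

```text
jar 0.806015037593985
bell 0.0
tongs 0.26435574229691877
t 15.45 p [472.3 233.1 275.2] yaw -0.1256 tilt [-0.0007 -0.0027] F [-0.7 -0.2 -0.5] w 29.8
the job is handed in; nothing more can be done
None
```

View pics/t14.png

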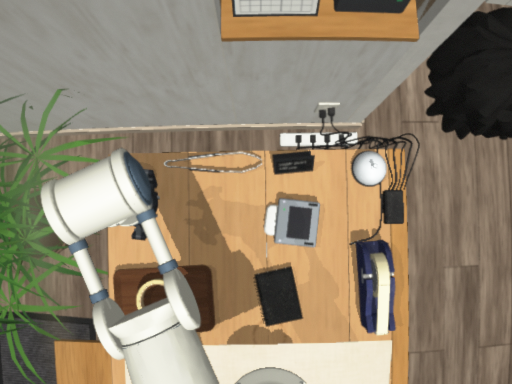

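View pics/s14.png

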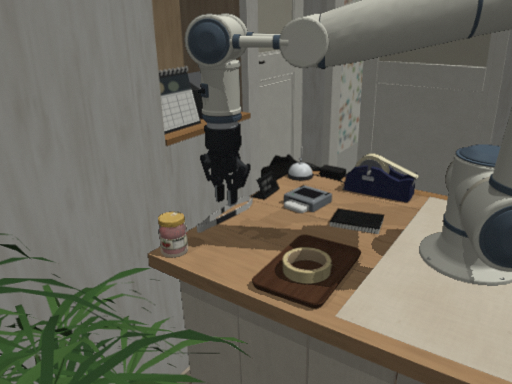

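The card reader is in the dock with the contact plate pushed in by roughly 5 mm, and I handed the job in at 15.5 s. I can't see the plate, so that depth is an estimate from the push force and the tool position.

**What I did:** I gripped the reader by its sides and carried it to the mouth, a few mm off the counter at most. There I let go to measure its alignment with the top camera: 0.9 mm off centre and in line within 0.003 rad. I gripped it again, corrected the offset and slid its front edge in by about 18 mm by dead reckoning. I then let go and pushed from behind with two fingers set 30 mm apart. The push force jumped from about 0.5 N to 6 N when it met the plate. From there I pushed in small steps at a steady 6–6.5 N and backed away.

**Last checks:**
- **Plate travel:** about 4.9 mm, plausibly 4.4–5.6 mm. The force never rose towards a hard stop.
- **Reader position:** the final top image puts its front edge about 42 mm inside, 0.6 mm off the middle line. Its measured angle, 0.026 rad, is weak because only the rear edge shows.
- **Disagreement:** the tool position had suggested the reader was about 5 mm deeper than the image shows, probably because I assumed the fingers were wider than they are. The travel estimate counts from first contact with the plate, so this does not affect it.
- **Bystanders:** the bell's image patch did not change. The patches for the jar and tongs did (81% and 26% of pixels): in the top picture the arm covers the jar, and the arm or its shadow probably explains the tongs patch. Both sit where they started in the final images.

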